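# Set the tile-row gauge to its mark and clamp the cam lever while holding the stop

## Robot

A 7-joint arm with a two-finger parallel gripper is mounted at the origin on a cart in front of the work surface, level with it; the furniture and walls round the work are solid. World frame = base frame: x ahead of the robot, y to its left, z up, the work surface at z = 0. Lengths are in m, angles in rad, forces in N, time in s.
With the tool pointing down it reaches from about 0.425 to 0.925 m from the base axis. Payload 6.8 kg.
Tool frame: the origin (TCP) lies at the very end of the fingers, on their centre line; the grasp point (between the pads) lies 19 mm behind it; z points along the fingers, x is the direction in which the jaws open and shut, and the axes are right-handed (so a half turn about z gives the same grasp; the last joint's range is limited). The gripper opens to 88 mm and grips with 3 to 60 N. Pads are 20 mm wide; open, the fingers measure 115 mm over their backs; the gripper's body (75 mm by 178 mm) begins 61 mm behind the grasp point.
Start: joints at [-1.391, 0.477, 0.022, 1.555, -0.011, 1.109, -0.083], TCP at [0.192, 0.647, 0.223] pointing down, gripper open.
Joint ranges: [-2.96, 2.96], [-0.34, 2.1], [-1.41, 1.46], [0.24, 2.44], [-1.37, 4.51], [0.17, 1.92], [-2.96, 2.96]. Speed limits (rad/s): [2.39, 2.39, 3.14, 3.14, 3.14, 3.14, 3.14].

## Interface

Orientations are given as a unit quaternion [x, y, z, w].
In Python, from bench import manip, viewer, ticket gives the robot as it stands. The module is installed in compiled form; this text tells all that it offers.
- The arm moves only by the tool carry_out, never from a script. Its argument "steps" is text: rows parted by semicolons, each of 5 numbers parted by spaces: the finger opening in m, from 0 to 0.0878, then the shift along the tool's x, y, z in m, then the turn about the tool's z in rad. A call has 1 to 5 rows; each row is the pose to reach, as a shift and turn from the pose commanded when the call began, along the tool's axes at that moment; what a row does not reach only later rows make up. A row lasts 1/12 s, in which the tool goes at most 41.7 mm and 7.16 degrees, less where a joint would pass 70% of its speed; a pose out of reach is approached as far as the arm can. A call with a gripper value outside its range is refused whole. The fingers move at their own pace and stop on an object; "force" is the grip in N (left out, the last holds). Time passes only in rows, so rows that repeat a pose let the fingers close. It gives the time, the measured TCP pose, the force and the opening at its end, in the units of the state.
- manip.state(): the state, without advancing time (a new reading comes with each control period).
- viewer.capture(name): name is "side" or "top"; returns a dict with "img" (480x640x3 uint8, blue, green, red), "mtx" (3x3 intrinsics, pixels), "cam_to_world" (4x4, takes a point from camera to world coordinates). Camera axes: x right, y down, z forward; pixel columns grow to the right and rows downward; lengths in m; the calibration is good to about 2 mm. A picture is of the moment at which its call begins. There is no depth.
- ticket.sign_off(): hands the job in, once; it reports no verdict.
Trained networks look in a picture, given as the dict that the camera call returned (one of the last four; its "shot" number tells which), for a name from the list of things; names that differ only in an ending like _2 or _b are one class to them, and where a whole thing is asked for, a point or a joint stands for the part that bears it (a point fixed in the world has none). Each returns a list of dicts, best first, with "confidence" (0 to 1); they miss things now and then, are a little off and sometimes report something else, mostly with a low value. They report only what shows in the picture. A call takes as long as a camera call.
- viewer.trace(picture, label): "mask" (480x640 bool, what is visible of it) and "bbox" ([left, top, right, bottom] in pixels, round what is visible of it).
The state is a dict: "t": time; "joint_positions": joint angles; "qd": joint speeds; "tau": joint torques, N m; "tool_pos": TCP position; "orientation": TCP orientation; "ft_force": force on the tool from outside, world axes, zero at the start; "torque": the same for the moment, N m; "width": opening from 0.0 (shut) to 1.0 (fully open).
Only numpy, scipy, OpenCV 4.12 (cv2) and the standard library are available. Lean on these libraries where they do the work, as an engineer would, in place of code of your own. Each camera call takes 0.05 s, during which the arm holds its last target. There are 200 camera calls.

## Task

Set the tile-row gauge: take the sliding stop by its upright metal post, pull it along the rail to the left against its spring until the black pointer is in the middle of the red marker, and, still holding the post there, push the raised yellow cam lever all the way down flat. Do not press the lever down before the pointer is on the marker, and leave the other things on the table and the tile bundle in the gauge where they are. Finish still holding the post, with the pointer on the marker and the lever down: do not let go at the end, because the spring would pull the stop away.

Things in the scene. Friction and masses are not known exactly. Their poses are not given: they have to be found in the camera images.
- gauge: The tile-row gauge: wooden bed 125 x 385 x 12 mm fixed on the table, an aluminium rail along its y axis, a white scale strip along its front edge (nearest the robot). Origin on the table surface under the rail, in the middle of the stop's travel; x points across the bed away from the robot, y along the rail to the left, z up. The bed covers x -83 to +42 mm, y -135 to +250 mm.
- stop (a joint): Travel of the sliding stop along the gauge's +y axis, in m: 0 at its right end (where its spring keeps it), 0.18 at the left end. The spring always pulls it back to the right, with about 2.5 N at 0 and 3.4 N at 0.18, also when the lever is down.
- post_top (a point): Centre of the top of the upright metal post on the sliding stop, 94 mm above the table; axes as the gauge's. The post is 14 mm thick along y (the rail), 24 mm wide along x, plain from top to foot. Gripped by its 14 mm (one finger left, one right of it) it is held positively along the rail, and gently gripping fingers can slide down it.
- pointer (a point): Tip of the black pointer at the front foot of the sliding stop, 64 mm in front (-x) of the post's centre, in line with it along the rail (same y in the gauge's frame), 19 mm above the table.
- mark: Red marker clipped on the front edge of the bed, a fixed tab 10 mm wide along the rail and 22 mm deep. Origin in the middle of its width on the bed; axes as the gauge's. The pointer is on the marker when its y in this frame is 0 (within 5 mm).
- cam_lever (a joint): Angle of the yellow cam lever, in rad: 0 is down flat (closed), about 0.3 to 0.4 raised (open, at the start). It stays where it is put (stiff hinge, 0.14 N m, about 3 to 4 N at the post).
- bundle_in: Banded bundle of green tiles on the gauge's bed, 49 x 72 x 34 mm, origin at the centre of its underside; to be left alone.
- bundle_out: Banded bundle of green tiles on the table left of the gauge, 49 x 72 x 34 mm, origin at the centre of its underside; to be left alone.
- stamp: Wooden rubber stamp with turned handle, 26 x 52 x 73 mm, standing on the table right of the gauge, origin at the centre of its underside; to be left alone.
- mug: Blue and white mug, 78 mm across, 92 mm high, at the left back, origin at the centre of its underside; to be left alone.
- end_block (a point): Middle of the top of the fixed wooden end block at the gauge's left (+y) end, 62 mm above the table, 16 mm thick along the rail. A tile bundle lies on the bed just to the right of it; its top is 46 mm above the table. Behind the gauge (x over 0.51 m) stand fixed blue crates up to 0.23 m high, at the far left (y over 0.46 m, x over 0.4 m) a stack of them 0.45 m high.
- lever_front (a point): Top of the front end of the yellow cam lever, a flat frame 6 mm thick and 68 mm wide along the rail that surrounds the post. Its hinge is on the stop, 36 mm behind (+x of) the post's centre, 40 mm above the table, axis along the rail; this front end is 45 mm in front of the post. Down flat, the lever's upper side is 43 mm above the table.
- lever_press (a point): Middle of the lever's upper side, at the post. Side bars 24 mm wide lie left and right of the post, from 3 mm off it, right below fingers that grip it. Raised, the bars reach at most 60 mm above the table beside the post's centre, 68 mm at 20 mm in front. Fingertips 69 to 75 mm above the table grip the post clear of the lever; slid straight down it to 43 mm they shut the lever.
- roll: Roll of masking tape lying flat at the left, 104 mm across, 25 mm high; origin at the centre of its underside; to be left alone.
- book: Spiral-bound notebook lying at the left front, 148 x 109 x 13 mm; origin at the centre of its underside; to be left alone.
- timer: White wind-up timer with a red dial at the left back, 54 x 60 x 66 mm; origin at the centre of its underside; to be left alone.

How it is judged:
On the way:
1. the post is held with the pointer on the red marker (within 5 mm) while the lever is still raised (y of pointer in the frame of mark between -0.005 and 0.005 m and value of joint cam_lever above 0.2 rad and contact force between the fingers and stop_c4 above 0.8 N), for 0.2 s.
At the end, for the whole second after the job is handed in: The gripper still holds the post (contact force over 0.8 N), the stop is at rest with the pointer within 5 mm of the middle of the red marker, and the cam lever is down flat (below 0.06 rad) (y of pointer in the frame of mark between -0.005 and 0.005 m and value of joint cam_lever below 0.06 rad and contact force between the fingers and stop_c4 above 0.8 N and velocity of joint stop between -0.01 and 0.01 m/s); the arm keeps its last pose, push and grip.
It fails at once if the lever is pressed down (below 0.12 rad) while the pointer is more than 8 mm from the middle of the marker (value of joint cam_lever below 0.12 rad and (y of pointer in the frame of mark above 0.008 m or y of pointer in the frame of mark below -0.008 m)).
It fails at once if a bystander is moved by more than 20 mm (distance of any of bundle_in, bundle_out, stamp, mug, roll, book, timer from where it was at the start of the episode above 0.02 m).
It also fails if it takes over 40 s, if anything falls off the work surface, if the arm or the gripper's body presses on something with over 40 N, if the wrist force passes 120 N, or if a joint passes its speed limit or range.

## Working session

There is one attempt and no reset: what is moved stays moved. The work goes in short steps, Python scripts to look and compute and a tool call to move; the robot and the scene stay as the last step left them, time stands still between calls to the robot, and variables do not carry over. Pictures are saved under pics/ and viewed, about 8 in all and at most 12, crops included, and the job is handed in when it is done.

Besides the shell and the picture viewer there is one more tool, called after "Request:" by a JSON object that holds its "fn" and its "kwargs", one argument or row to a line. carry_out: Moves the arm, as the interface text tells. Its arguments: {"type":"object","properties":{"steps":{"type":"string"},"force":{"type":"number"}},"required":["steps"]}

```bash
mkdir -p pics; cat > h.py <<'E'
from bench import manip, viewer, ticket
import cv2, numpy as np
def ray(p,uv):
    M=p["cam_to_world"];d=np.linalg.inv(p["mtx"])@[uv[0],uv[1],1];return M[:3,3],M[:3,:3]@d
def atz(p,uv,z):
    o,d=ray(p,uv);return o+d*(z-o[2])/d[2]
def proj(p,X):
    T=np.linalg.inv(p["cam_to_world"]);c=T[:3,:3]@X+T[:3,3];q=p["mtx"]@c;return q[:2]/q[2]
E
python3 - <<'E'
from h import *
np.set_printoptions(precision=4,suppress=True)
s=manip.state();print(s)
for n in("top","side"):
    p=viewer.capture(n);cv2.imwrite(f"pics/{n}1.png",p["img"]);print(n,p["cam_to_world"],p["mtx"])
    for l in("stop","mark","cam_lever","post_top","pointer","gauge","bundle_in"):
        for r in viewer.trace(p,l)[:2]:
            ys,xs=np.nonzero(r["mask"]);print(l,round(r["confidence"],2),r["bbox"],xs.mean(),ys.mean())
E
```

```text
{'t': 0.0, 'joint_positions': array([-1.3911,  0.4778,  0.0223,  1.5564, -0.0115,  1.1093, -0.0831]), 'qd': array([ 0.0009, -0.0012,  0.0016, -0.0013,  0.0004, -0.0012, -0.0005]), 'tau': array([  0.001 , -58.2856,   1.5346, -27.2612,  -0.0544,   0.0171,
         0.0002]), 'tool_pos': array([0.1914, 0.6467, 0.2217]), 'orientation': array([ 0.8012,  0.5984, -0.0007,  0.0006]), 'ft_force': array([0.5581, 0.7118, 0.4294]), 'torque': array([-0.0216,  0.0429, -0.0159]), 'width': 0.9988491703254259}
top [[ 0.4045 -0.8063  0.4317 -0.2462]
 [-0.9145 -0.352   0.1996 -0.424 ]
 [-0.009  -0.4755 -0.8797  1.6552]
 [ 0.      0.      0.      1.    ]] [[580.1322   0.     313.7335]
 [  0.     580.1322 230.0952]
 [  0.       0.       1.    ]]
stop 0.93 [379.3, 281.4, 412.1, 314.3] 391.9868995633188 294.509461426492
cam_lever 0.83 [381.5, 281.5, 407.0, 309.7] 393.49775784753365 294.86995515695065
cam_lever 0.61 [280.5, 251.2, 409.9, 325.8] 350.0689277899344 293.76498905908096
post_top 0.66 [378.9, 280.6, 409.5, 313.5] 392.3064748201439 294.70359712230214
pointer 0.74 [375.4, 284.5, 407.5, 311.3] 392.299
[... 274 characters left out ...]
n 0.17 [191.0, 164.0, 224.4, 202.2] 207.0373831775701 182.28704939919893
side [[ 0.9478 -0.202   0.2468  0.1899]
 [-0.3182 -0.5459  0.7751 -1.1261]
 [-0.0219 -0.8131 -0.5817  0.8568]
 [ 0.      0.      0.      1.    ]] [[491.3705   0.     329.2846]
 [  0.     491.3705 240.8629]
 [  0.       0.       1.    ]]
stop 0.63 [313.1, 304.2, 361.5, 346.6] 335.8310463121784 324.5557461406518
cam_lever 0.66 [313.1, 309.2, 360.5, 336.9] 335.2565445026178 321.84467713787086
pointer 0.87 [310.6, 301.3, 364.3, 342.9] 335.5255060728745 324.5748987854251
gauge 0.71 [259.7, 240.3, 361.2, 362.1] 311.00018932222645 308.4608102991291
bundle_in 0.9 [278.9, 250.4, 304.5, 275.1] 291.5367346938776 263.55918367346936
```

```bash
python3 - <<'E'
from h import *
a=cv2.imread("pics/top1.png")[235:345,265:425];b=cv2.imread("pics/side1.png")[225:375,230:390]
cv2.imwrite("pics/topc.png",cv2.resize(a,None,fx=5,fy=5,interpolation=2))
cv2.imwrite("pics/sidec.png",cv2.resize(b,None,fx=4,fy=4,interpolation=2))
E
```

```text
(no output)
```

View pics/topc.png

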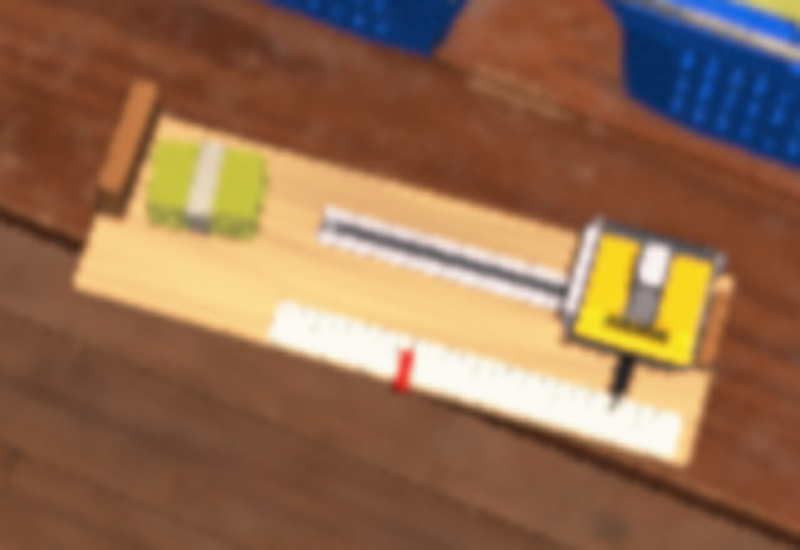

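View pics/sidec.png

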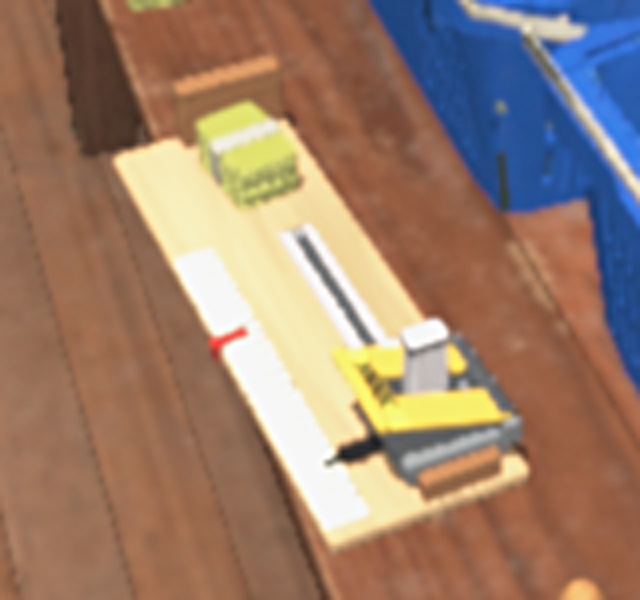

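View pics/top1.png

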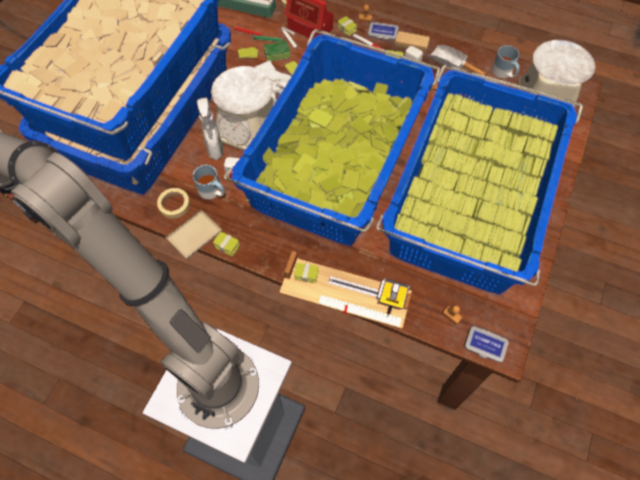

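The top view shows the gauge ahead of the robot. The post top is at about (396,288), the red marker at (346,309), and the pointer tip at (388,315). The side view shows the post top at (336,308), with the lever raised. Next I fit the gauge pose.

```bash
python3 - <<'E'
from h import *
from scipy.optimize import least_squares
np.set_printoptions(precision=4,suppress=True)
T=viewer.capture("top");S=viewer.capture("side")
t=lambda x,y:(265+x/5,235+y/5)
s=lambda x,y:(230+x/4,225+y/4)
# gauge x,y,z ; mark y unknown m, stop q
def pts(m,q):
    y=q-.09
    return [(T,t(685,465),(-.083,-.135,.012)),(T,t(75,287),(-.083,.25,.012)),(T,t(733,280),(.042,-.135,.012)),(T,t(165,118),(.042,.25,.012)),
 (S,s(115,155),(-.083,.25,.012)),(S,s(333,542),(-.083,-.135,.012)),(S,s(527,467),(.042,-.135,.012)),
 (T,t(654,264),(0,y,.094)),(S,s(425,333),(0,y,.094)),(T,t(614,402),(-.064,y,.019)),(S,s(328,462),(-.064,y,.019)),
 (T,t(404,368),(-.074,m,.014)),(S,s(230,342),(-.074,m,.014))]
def f(v):
    c,n=np.cos(v[2]),np.sin(v[2]);r=[]
    for p,uv,X in pts(v[3],v[4]):
        r.append(proj(p,np.array([v[0]+c*X[0]-n*X[1],v[1]+n*X[0]+c*X[1],X[2]]))-uv)
    return np.ravel(r)
o=least_squares(f,[.45,0,0,.05,0],loss="soft_l1");v=o.x
print(v,'\n',f(v).reshape(-1,2))
c,n=np.cos(v[2]),np.sin(v[2]);y=v[4]-.09
g=lambda x,y:np.array([v[0]+c*x-n*y,v[1]+n*x+c*y])
print("post",g(0,y),"target",g(0,v[3]),"pointer",g(-.064,y),"mark",g(-.074,v[3]))
st=manip.state();from scipy.spatial.transform import Rotation as R
print(st["tool_pos"],R.from_quat(st["orientation"]).as_matrix())
E
```

```text
[ 0.4347 -0.2789  0.1131  0.0403  0.0055] 
 [[ 0.4111 -0.9377]
 [-1.0139 -1.1725]
 [ 0.2369 -1.5383]
 [-6.0686 -2.6783]
 [-1.3715  1.1405]
 [-0.8228  1.7068]
 [ 0.8768  1.6036]
 [-0.2757 -1.1602]
 [-0.2745  0.7146]
 [-0.2567  0.1876]
 [-0.8634  1.2151]
 [ 0.2443 -1.0974]
 [-0.0074 -0.0254]]
post [ 0.4443 -0.3629] target [ 0.4302 -0.2388] pointer [ 0.3807 -0.3701] mark [ 0.3567 -0.2472]
[0.1916 0.6472 0.2227] [[ 0.2839  0.9589 -0.    ]
 [ 0.9589 -0.2839  0.    ]
 [ 0.     -0.     -1.    ]]
```

Request:
{"fn": "carry_out", "kwargs": {
  "steps": "0.0878 -0.033 0.02 -0.01 0.1;0.0878 -0.066 0.04 -0.02 0.2;0.0878 -0.1 0.06 -0.03 0.3;0.0878 -0.133 0.08 -0.04 0.4;0.0878 -0.165 0.1 -0.05 0.5",
  "force": 12
}}

```text
t: 1.32
tool_pos: [0.2409, 0.4587, 0.273]
orientation: [0.925, 0.379, -0.0, -0.0]
ft_force: [0.8, 1.3, 0.5]
width: 0.998
```

```bash
cat >> h.py <<'E'
from scipy.spatial.transform import Rotation as R
def to(*g):  # world goal x,y,z,yaw(deg of tool x) -> tool shift
    s=manip.state();M=R.from_quat(s["orientation"]).as_matrix()
    yaw=np.degrees(np.arctan2(M[1,0],M[0,0]))
    print("t",round(s["t"],2),"pos",s["tool_pos"].round(4),"yaw",yaw.round(2),"q",s["joint_positions"].round(2),"F",s["ft_force"].round(1),"w",round(s["width"]*.0878,4))
    d=M.T@(np.array(g[:3])-s["tool_pos"]);print("shift",d.round(4),"norm",np.linalg.norm(d).round(3),"turn",np.radians((yaw-g[3]+180)%360-180).round(3))
E
python3 -c "
from h import *
to(.42,.15,.27,-10)"
```

```text
t 1.32 pos [0.2409 0.4587 0.273 ] yaw 44.58 q [-1.34  0.17  0.15  1.87 -0.03  1.1  -0.4 ] F [0.8 1.3 0.5] w 0.0876
shift [-0.0891  0.3456  0.003 ] norm 0.357 turn 0.953
```

Request:
{"fn": "carry_out", "kwargs": {
  "steps": "0.0878 -0.008 0.039 0 0.11;0.0878 -0.016 0.078 0 0.22;0.0878 -0.024 0.118 0 0.33;0.0878 -0.032 0.157 0 0.44;0.0878 -0.04 0.196 0 0.55"
}}

```text
t: 1.73
tool_pos: [0.3512, 0.2918, 0.273]
orientation: [0.994, 0.114, 0.0, -0.001]
ft_force: [1.1, -0.2, 0.0]
width: 0.999
```

```bash
python3 -c "
from h import *
to(.44,.10,.27,-10)"
```

```text
t 1.73 pos [0.3512 0.2918 0.273 ] yaw 13.05 q [-1.15  0.05  0.33  2.01 -0.02  1.09 -0.58] F [ 1.1 -0.2  0. ] w 0.0877
shift [0.0432 0.2069 0.0029] norm 0.211 turn 0.402
```

Request:
{"fn": "carry_out", "kwargs": {
  "steps": "0.0878 0.008 0.04 0 0.12;0.0878 0.016 0.08 0 0.24;0.0878 0.025 0.12 0 0.36;0.0878 0.033 0.16 0 0.48;0.0878 0.041 0.2 0 0.6"
}}

```text
t: 2.15
tool_pos: [0.4371, 0.1064, 0.2731]
orientation: [0.983, -0.185, 0.0, -0.001]
ft_force: [1.1, 0.1, 0.0]
width: 1.001
```

```bash
python3 -c "
from h import *
to(.45,-.1,.27,-60)"
```

```text
t 2.15 pos [0.4371 0.1064 0.2731] yaw -21.36 q [-0.92  0.03  0.56  2.03 -0.02  1.08 -0.72] F [1.1 0.1 0. ] w 0.0879
shift [0.0872 0.1875 0.0029] norm 0.207 turn 0.674
```

Request:
{"fn": "carry_out", "kwargs": {
  "steps": "0.0878 0.017 0.037 0 0.12;0.0878 0.034 0.074 0 0.24;0.0878 0.051 0.112 0 0.36;0.0878 0.068 0.149 0 0.48;0.0878 0.085 0.187 0 0.6"
}}

```text
t: 2.57
tool_pos: [0.4486, -0.0986, 0.2731]
orientation: [0.884, -0.467, 0.0, -0.001]
ft_force: [1.2, 0.7, -0.8]
width: 1.001
```

```bash
python3 -c "
from h import *
to(.4443,-.3629,.25,-83.5)"
```

```text
t 2.57 pos [ 0.4486 -0.0986  0.2731] yaw -55.73 q [-0.68  0.05  0.8   2.02 -0.04  1.08 -0.83] F [ 1.2  0.7 -0.8] w 0.0879
shift [0.216  0.1524 0.0228] norm 0.265 turn 0.485
```

Request:
{"fn": "carry_out", "kwargs": {
  "steps": "0.0878 0.033 0.023 0 0.1;0.0878 0.066 0.046 0 0.2;0.0878 0.098 0.069 0 0.3;0.0878 0.131 0.092 0 0.4;0.0878 0.163 0.115 0 0.485"
}}

```text
t: 2.98
tool_pos: [0.4467, -0.2979, 0.273]
orientation: [0.747, -0.665, 0.0, -0.0]
ft_force: [0.4, -0.3, 0.7]
width: 1.003
```

```bash
python3 -c "
from h import *
to(.4443,-.3629,.15,-83.5)"
```

```text
t 2.98 pos [ 0.4467 -0.2979  0.273 ] yaw -83.42 q [-0.32  0.29  0.98  1.87 -0.27  1.12 -0.7 ] F [ 0.4 -0.3  0.7] w 0.0881
shift [0.0643 0.01   0.1229] norm 0.139 turn 0.001
```

Go above the post, 150 mm up, and look again.

Request:
{"fn": "carry_out", "kwargs": {
  "steps": "0.0878 0.032 0.005 0.02 0;0.0878 0.064 0.01 0.04 0;0.0878 0.064 0.01 0.08 0;0.0878 0.064 0.01 0.12 0;0.0878 0.064 0.01 0.123 0"
}}

```text
t: 3.4
tool_pos: [0.4411, -0.3584, 0.1437]
orientation: [0.748, -0.664, -0.005, 0.001]
ft_force: [-0.9, 1.8, 0.0]
width: 0.997
```

```bash
python3 - <<'E'
from h import *
to(.4443,-.3629,.072,-83.5)
a=viewer.capture("top")["img"][235:345,310:450];p=viewer.capture("side");b=p["img"][225:375,260:400]
print(proj(p,np.array([.4443,-.3629,.094])))
b=cv2.resize(b,None,fx=4,fy=4,interpolation=2);a=cv2.resize(a,None,fx=4,fy=4,interpolation=2)
a=cv2.resize(a,None,fx=.43,fy=.43)
c=np.zeros((600,800,3),np.uint8);c[:,:560]=b;c[:a.shape[0],560:560+a.shape[1]]=a[:,:240];cv2.imwrite("pics/c2.png",c)
E
```

```text
t 3.4 pos [ 0.4411 -0.3584  0.1437] yaw -83.25 q [-0.05  0.52  0.84  1.92 -0.48  0.92 -0.43] F [-0.9  1.8  0. ] w 0.0876
shift [ 0.0053 -0.0032  0.0717] norm 0.072 turn 0.004
[335.9939715  308.97539634]
```

View pics/c2.png

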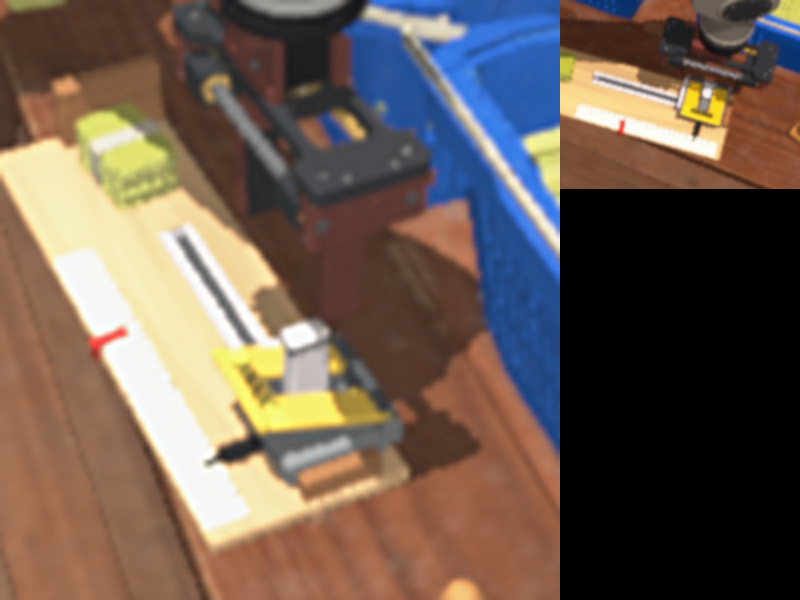

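The side view shows the open fingers above the post, whose top is at crop (305,335), i.e. (336,309). The fit predicts (336.0,309.0), so they agree. The lever is raised and nothing has been touched.

Request:
{"fn": "carry_out", "kwargs": {
  "steps": "0.0878 0 0 0 0;0.0878 0 0 0 0"
}}

```text
t: 3.67
tool_pos: [0.4459, -0.3616, 0.1522]
orientation: [0.748, -0.664, 0.002, -0.001]
ft_force: [0.2, 0.3, 0.5]
width: 0.999
```

```bash
python3 - <<'E'
from h import *
to(.4443,-.3629,.072,-83.5)
p=viewer.capture("side")
for x in(.044,.0575):print(proj(p,np.array([.4443+.113*x,-.3629-.994*x,.15])))
E
```

```text
t 3.67 pos [ 0.4459 -0.3616  0.1522] yaw -83.15 q [-0.05  0.51  0.84  1.91 -0.48  0.92 -0.43] F [0.2 0.3 0.5] w 0.0877
shift [0.0009 0.002  0.0802] norm 0.08 turn 0.006
[344.69756535 302.49619136]
[347.59430924 306.47165242]
```

Request:
{"fn": "carry_out", "kwargs": {
  "steps": "0.0878 0 0.002 0.025 0;0.0878 0 0.002 0.045 0;0.0878 0.001 0.002 0.06 0;0.0878 0.001 0.002 0.07 0;0.0878 0.001 0.002 0.078 0"
}}

```text
t: 4.13
tool_pos: [0.4433, -0.3622, 0.0721]
orientation: [0.748, -0.664, 0.001, -0.0]
ft_force: [0.4, -0.8, -0.1]
width: 0.999
```

Request:
{"fn": "carry_out", "kwargs": {
  "steps": "0.0878 0 0 0.001 0;0.05 0 0 0.001 0;0.02 0 0 0.001 0;0 0 0 0.001 0;0 0 0 0.001 0",
  "force": 12
}}

```text
t: 4.55
tool_pos: [0.4429, -0.3624, 0.0713]
orientation: [0.748, -0.664, 0.001, -0.0]
ft_force: [-0.6, -0.1, -0.3]
width: 0.732
```

Request:
{"fn": "carry_out", "kwargs": {
  "steps": "0 0 0 0 0;0 0 0 0 0;0 0 0 0 0;0 0 0 0 0;0 0 0 0 0"
}}

```text
t: 4.97
tool_pos: [0.4425, -0.3621, 0.0706]
orientation: [0.748, -0.664, -0.0, -0.0]
ft_force: [-0.1, 0.0, 0.6]
width: 0.357
```

```bash
python3 - <<'E'
from h import *
to(.4302,-.2388,.072,-83.5)
E
```

```text
t 4.97 pos [ 0.4425 -0.3621  0.0706] yaw -83.19 q [ 0.03  0.62  0.74  1.97 -0.59  0.78 -0.34] F [-0.1  0.   0.6] w 0.0313
shift [-0.1239 -0.0024 -0.0014] norm 0.124 turn 0.005
```

Request:
{"fn": "carry_out", "kwargs": {
  "steps": "0 0 0 -0.001 0;0 0 0 -0.001 0;0 0 0 -0.001 0;0 0 0 -0.001 0;0 0 0 -0.001 0"
}}

```text
t: 5.38
tool_pos: [0.4424, -0.3614, 0.0717]
orientation: [0.748, -0.664, -0.001, -0.0]
ft_force: [-1.4, 3.8, 4.9]
width: 0.157
```

Request:
{"fn": "carry_out", "kwargs": {
  "steps": "0 0 0 0 0;0 0 0 0 0;0 0 0 0 0"
}}

```text
t: 5.63
tool_pos: [0.4425, -0.3613, 0.0717]
orientation: [0.748, -0.664, -0.001, -0.001]
ft_force: [-1.3, 4.2, 6.0]
width: 0.155
```

```bash
python3 - <<'E'
from h import *
to(.4302,-.2388,.072,-83.5)
E
```

```text
t 5.63 pos [ 0.4425 -0.3613  0.0717] yaw -83.19 q [ 0.03  0.62  0.74  1.97 -0.58  0.79 -0.34] F [-1.3  4.2  6. ] w 0.0136
shift [-1.231e-01 -2.400e-03 -1.000e-04] norm 0.123 turn 0.005
```

Gripped: the opening is 13.6 mm, which matches the 14 mm post. Now pull left.

Request:
{"fn": "carry_out", "kwargs": {
  "steps": "0 -0.012 0 0 0;0 -0.027 0 0 0;0 -0.042 -0.001 0 0;0 -0.054 -0.001 0 0;0 -0.06 -0.001 0 0"
}}

```text
t: 6.05
tool_pos: [0.4358, -0.3018, 0.0718]
orientation: [0.748, -0.664, 0.0, 0.0]
ft_force: [-1.1, -4.2, -0.9]
width: 0.157
```

Request:
{"fn": "carry_out", "kwargs": {
  "steps": "0 -0.012 0 0 0;0 -0.027 0 0 0;0 -0.042 -0.001 0 0;0 -0.052 -0.001 0 0;0 -0.058 -0.001 0 0"
}}

```text
t: 6.47
tool_pos: [0.4295, -0.2445, 0.0717]
orientation: [0.748, -0.664, 0.0, 0.001]
ft_force: [-2.4, -4.2, 0.2]
width: 0.163
```

Request:
{"fn": "carry_out", "kwargs": {
  "steps": "0 0 0 0 0;0 0 0 0 0"
}}

```text
t: 6.63
tool_pos: [0.4296, -0.2449, 0.0717]
orientation: [0.748, -0.664, -0.0, 0.0]
ft_force: [-4.1, -3.4, 3.0]
width: 0.158
```

```bash
python3 - <<'E'
from h import *
to(.4302,-.2388,.072,-83.5)
T=viewer.capture("top");S=viewer.capture("side")
a=T["img"][280:330,320:380];b=S["img"][270:345,260:335]
c=np.zeros((600,800,3),np.uint8)
a=cv2.resize(a,(400,333),interpolation=2);b=cv2.resize(b,(400,400),interpolation=2)
c[:333,:400]=a;c[:400,400:]=b;cv2.imwrite("pics/c3.png",c[:400])
E
```

```text
t 6.63 pos [ 0.4296 -0.2449  0.0717] yaw -83.22 q [-0.22  0.51  0.78  2.14 -0.57  0.7  -0.51] F [-4.1 -3.4  3. ] w 0.0138
shift [-0.006  -0.0013 -0.0003] norm 0.006 turn 0.005
```

View pics/c3.png

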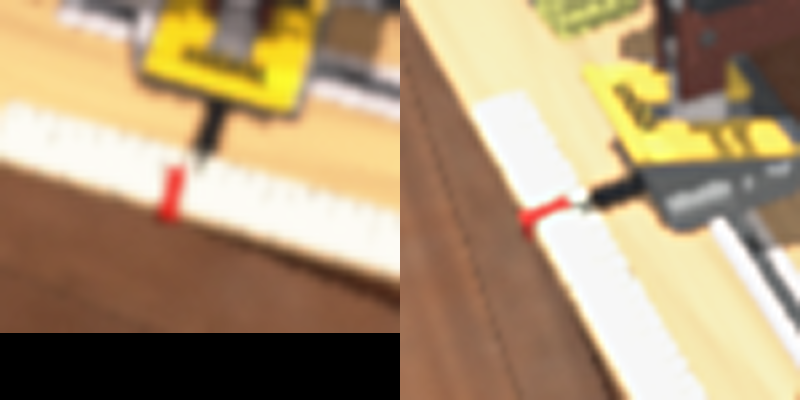

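The pointer tip is just right of the marker. In the top view the tip is at (350.5,303.2) and the marker at (345.8,309.3). In the side view the tip is at (295.6,308.4) and the marker at (286.8,309.9).

```bash
cat >> h.py <<'E'
def gy(p,uv,z,b=.1131):
    w=atz(p,np.array(uv),z)-[.4347,-.2789,0];return np.cos(b)*w[0]+np.sin(b)*w[1],-np.sin(b)*w[0]+np.cos(b)*w[1]
def red(p):
    i=p["img"].astype(int);r=(i[...,2]>140)&(i[...,1]<90)&(i[...,0]<90)
    c=proj(p,np.array([.357,-.247,.014])).astype(int);m=np.zeros_like(r);m[c[1]-10:c[1]+10,c[0]-10:c[0]+10]=1
    ys,xs=np.nonzero(r&m);return xs.mean(),ys.mean(),len(xs)
E
python3 - <<'E'
from h import *
T=viewer.capture("top");S=viewer.capture("side")
for p,t,m in((T,(350.45,303.2),(345.8,309.3)),(S,(295.6,308.4),(286.8,309.9))):
    r=red(p);print("tip",gy(p,t,.019),"mark",gy(p,m,.014),"red",r,gy(p,r[:2],.014))
c,n=np.cos(.1131),np.sin(.1131);s=manip.state()["tool_pos"]-[.4347,-.2789,0]
print("tcp y",-n*s[0]+c*s[1])
E
```

```text
tip (np.float64(-0.058779894382481206), np.float64(0.031110409854428738)) mark (np.float64(-0.07966907742060023), np.float64(0.039455299792178454)) red (np.float64(345.25), np.float64(310.3333333333333), 12) (np.float64(-0.08330241789580745), np.float64(0.04013080771088482))
tip (np.float64(-0.05492936347065231), np.float64(0.033223316935455154)) mark (np.float64(-0.07476781495409873), np.float64(0.04298749311165348)) red (np.float64(284.625), np.float64(310.875), 16) (np.float64(-0.08083287220853302), np.float64(0.04213825296473267))
tcp y 0.0338720423066467
```

Request:
{"fn": "carry_out", "kwargs": {
  "steps": "0 -0.003 0 0 0;0 -0.006 0 0 0;0 -0.008 -0.001 0 0;0 -0.008 -0.001 0 0"
}}

```text
t: 7.17
tool_pos: [0.4288, -0.2374, 0.0717]
orientation: [0.747, -0.664, -0.001, 0.001]
ft_force: [-6.9, -4.2, 6.4]
width: 0.163
```

```bash
python3 - <<'E'
from h import *
to(.4302,-.2388,.072,-83.5)
T=viewer.capture("top");S=viewer.capture("side")
for p in(T,S):
    r=red(p);y=gy(p,r[:2],.014)
    print("red",r,y)
a=T["img"][290:320,330:370];b=S["img"][290:320,270:310]
c=np.zeros((600,800,3),np.uint8)
# overlay marker's axis line after scaling
out=[]
for p,(u,v,w,h) in((T,(330,290,40,40)),(S,(270,285,40,40))):
    k=10;i=cv2.resize(p["img"][v:v+h,u:u+w],None,fx=k,fy=k,interpolation=cv2.INTER_CUBIC)
    out.append(i)
cv2.imwrite("pics/c4.png",np.hstack(out))
E
```

```text
t 7.17 pos [ 0.4288 -0.2374  0.0717] yaw -83.28 q [-0.24  0.51  0.78  2.15 -0.57  0.69 -0.52] F [-6.9 -4.2  6.4] w 0.0143
shift [ 0.0016 -0.0012 -0.0003] norm 0.002 turn 0.004
red (np.float64(345.25), np.float64(310.3333333333333), 12) (np.float64(-0.08330241789580745), np.float64(0.04013080771088482))
red (np.float64(285.0), np.float64(310.6470588235294), 17) (np.float64(-0.07971342877853396), np.float64(0.04248311589315201))
```

View pics/c4.png

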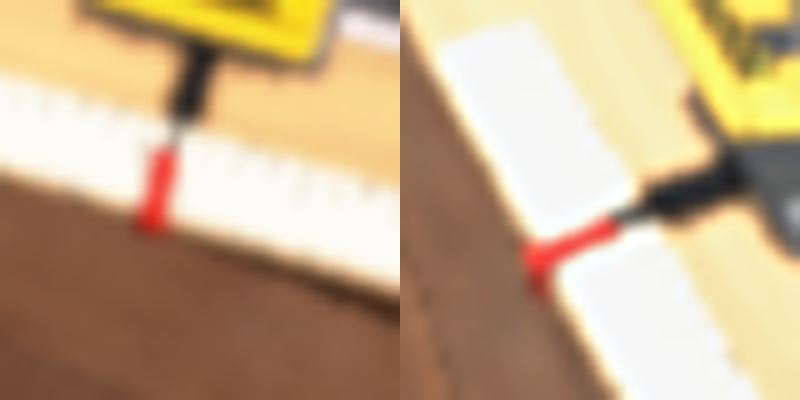

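The pointer's line now runs nearly along the marker. The tip is at about (347.7,304) in the top view and (292,306.8) in the side view. I'll quantify the offset.

```bash
python3 - <<'E'
from h import *
T=viewer.capture("top");S=viewer.capture("side")
for p,l in((T,[(349.7,296,.02),(348.6,301,.019),(347.7,304,.019),(346.5,305.5,.014),(345.8,309,.014),(345.3,312,.014)]),(S,[(304,302.5,.02),(297,304.7,.019),(292,306.8,.019),(291.2,307.7,.014),(287.5,309.3,.014),(284,310.5,.014)])):
    for u,v,z in l:print(np.round(gy(p,(u-.5+.05,v-.45),z),4))
E
```

```text
[-0.0366  0.0411]
[-0.0527  0.04  ]
[-0.0627  0.04  ]
[-0.0664  0.0424]
[-0.0778  0.0414]
[-0.0874  0.0402]
[-0.0289  0.0447]
[-0.0472  0.046 ]
[-0.0612  0.0445]
[-0.0625  0.0475]
[-0.0729  0.0462]
[-0.0822  0.0461]
```

Request:
{"fn": "carry_out", "kwargs": {
  "steps": "0 -0.0005 0.001 0 0;0 -0.001 0.002 0 0;0 -0.001 0.002 0 0;0 -0.001 0.002 0 0",
  "force": 8
}}

```text
t: 7.7
tool_pos: [0.4286, -0.2362, 0.0717]
orientation: [0.748, -0.664, 0.0, 0.0]
ft_force: [-2.3, -3.7, 1.5]
width: 0.162
```

Request:
{"fn": "carry_out", "kwargs": {
  "steps": "0 0 0 0.003 0;0 0 0 0.006 0;0 0 0 0.009 0;0 0 0 0.012 0;0 0 0 0.012 0"
}}

```text
t: 8.12
tool_pos: [0.4308, -0.2369, 0.0605]
orientation: [0.748, -0.664, 0.002, -0.001]
ft_force: [1.9, -2.8, 4.2]
width: 0.159
```

```bash
python3 - <<'E'
from h import *
to(.429,-.2364,.042,-83.5)
E
```

```text
t 8.12 pos [ 0.4308 -0.2369  0.0605] yaw -83.19 q [-0.22  0.53  0.76  2.16 -0.59  0.67 -0.5 ] F [ 1.9 -2.8  4.2] w 0.0139
shift [-0.0007  0.0019  0.0185] norm 0.019 turn 0.005
```

Request:
{"fn": "carry_out", "kwargs": {
  "steps": "0 0 0 0.004 0;0 0 0 0.008 0;0 0 0 0.012 0;0 -0.0005 0 0.016 0;0 -0.0005 0 0.018 0"
}}

```text
t: 8.53
tool_pos: [0.4304, -0.2367, 0.0429]
orientation: [0.748, -0.664, 0.002, -0.001]
ft_force: [-3.8, -2.1, 30.7]
width: 0.158
```

Request:
{"fn": "carry_out", "kwargs": {
  "steps": "0 0 0 0 0;0 0 0 0 0"
}}

```text
t: 8.7
tool_pos: [0.4303, -0.2367, 0.0429]
orientation: [0.748, -0.664, 0.002, -0.001]
ft_force: [-1.3, -3.8, 13.6]
width: 0.156
```

```bash
python3 - <<'E'
from h import *
to(.429,-.2364,.042,-83.5)
T=viewer.capture("top");S=viewer.capture("side")
out=[cv2.resize(p["img"][v:v+40,u:u+40],None,fx=10,fy=10,interpolation=cv2.INTER_CUBIC) for p,(u,v) in((T,(330,290)),(S,(270,285)))]
cv2.imwrite("pics/c5.png",np.hstack(out))
cv2.imwrite("pics/c6.png",cv2.resize(S["img"][255:335,265:365],None,fx=6,fy=6,interpolation=2))
E
```

```text
t 8.7 pos [ 0.4303 -0.2367  0.0429] yaw -83.23 q [-0.19  0.55  0.72  2.17 -0.63  0.63 -0.47] F [-1.3 -3.8 13.6] w 0.0137
shift [-0.0004  0.0013  0.0009] norm 0.002 turn 0.005
```

View pics/c5.png

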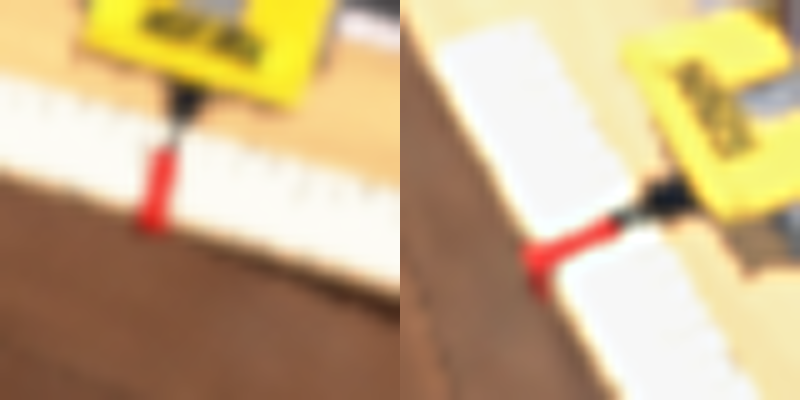

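View pics/c6.png

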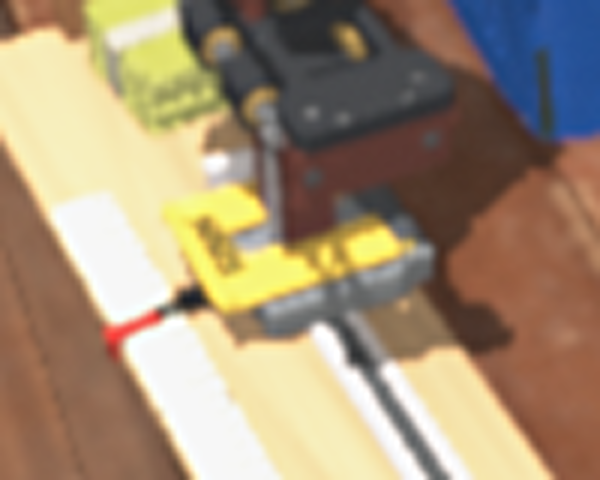

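The lever is flat: the fingertips met a hard stop at z = 42.9 mm. The pointer is in line with the marker and the post is held, so I'm handing in.

```bash
python3 - <<'E'
from h import *
to(.429,-.2364,.042,-83.5)
print(ticket.sign_off())
E
```

```text
t 8.8 pos [ 0.4304 -0.2366  0.0429] yaw -83.22 q [-0.19  0.55  0.72  2.17 -0.63  0.63 -0.47] F [-1.2 -3.3 12.6] w 0.0143
shift [-0.0004  0.0013  0.0009] norm 0.002 turn 0.005
the job is handed in; nothing more can be done
None
```

I gripped the post and pulled the stop about 125 mm left onto the red marker. With the lever still raised I held it there for well over 0.2 s, then slid the fingers down the post to press the lever flat. I handed the job in at 8.8 s, still holding the post.

- **Pointer:** with the lever still raised, the top view put it 0.9 mm right of the marker's middle and the side view 1.5 mm right. I then shifted it about 1 mm left. After pressing the lever I only looked at the pictures, which showed the pointer in line with the marker.
- **Lever:** the fingertips stopped at 42.9 mm above the table with about 13 N upward force on the tool (30 N on contact). That matches the 43 mm of the lever lying flat.
- **Grip:** the opening was about 14 mm, the thickness of the post, at 8 N.
- **Disagreement:** the two cameras' absolute positions along the rail differ by about 5 mm. Each one's pointer-to-marker difference agrees with the other to under 1 mm, so I relied on those.
- **Other items:** I saw nothing touched or moved, but I did not measure the other items again at the end.

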